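Hone the scraper: slide it into the honer's slot and hold the run plunger

TASK

Pick up the flat scraper from the cutting mat, slide its blade along the honer's bed into the slot, flat and fully home against the end stop, and let go of it there. Only then press the honer's square spring plunger with the fingers about half-way down (12 mm), until its top is level with the two guard cheeks beside it, and finish while still holding it there: the honer runs only near that height, not when the plunger is up or at the bottom. Leave the other things on the bench alone.

Things in the scene. Friction and masses are not known exactly. Their poses are not given: they have to be found in the camera images.
- scraper: Flat-soled scraper, 160 g, lying on the cutting mat (mat top 3 mm above the bench): wooden handle 90 long x 26 x 26 high, steel blade 60 long x 50 wide x 4 thick at its front, on one flat underside. Origin: middle of the handle's underside; x along the tool to the blade (handle x -45 to 45, blade 45 to 105), z up. Centre of mass at x about 45.
- scraper_tip (a point): Middle of the blade's front edge, on the underside, 105 mm ahead of the scraper's origin.
- honer: Slot honer, grey machine fixed to the bench. Origin: centre of the housing's underside; x from its front to its back, y to its left, z up. Housing 110 (x) x 190 (y) x 75 high, front face at x = -55; a round motor body on its top back left (x 18, y -10 to 90) reaches z = 100. In front lies a flat steel bed, top at z = 20, from x = -165 to the face, y -2 to 82, level with the slot's floor.
- slot_end (a point): Middle of the slot's rigid end stop, at floor level (honer x -10, y 40, z 20; axes as the honer's). The slot opens in the front face (honer x -55): 57 wide (y 11.5 to 68.5), 10 high (z 20 to 30), 45 deep. With the scraper home, blade to +x, its origin is at honer x -115, y 40, z 20; the handle stays outside on the bed, 15 mm from the face.
- plunger (a joint): Travel of the spring plunger in m: 0 = up, 0.022 = bottomed; 0.012 is level with the guard cheeks. It moves straight down, returns when let go, and takes about 3 N to start, 8 N at 0.012 and 12 N at the bottom.
- plunger_top (a point): Centre of the plunger's top face (moves with it): a black square plate 46 x 46 on the honer's top right (honer x -10, y -50; top at z 107 when up). On either side along y stands a fixed metal guard cheek 60 long (x) x 8 thick, 60 mm clear between them, tops at z 95: the plate stands 12 mm above them when up.
- gouge: Bystander: slim gouge with a round wooden handle, 225 long, lying at the mat's left side. Origin at the middle of its underside.
- punch: Bystander: upright steel punch 40 across with a wooden handle, 187 high, standing behind the mat. Origin under its centre.
- sanding_block: Bystander: cork sanding block 67 x 47 x 28, lying behind the gap between mat and honer. Origin under its centre.
- phone: Bystander: black phone 150 x 73 x 9, lying to the right in front of the honer. Origin under its centre.
- glue_bottle: Bystander: upright white glue bottle 52 across, 150 high, right of the honer. Origin under its centre.
- glue_tub: Bystander: white tub with a green lid, 100 across and 100 high, left of the mat. Origin under its centre.
Things that resemble listed ones, but are neither listed nor needed, are in the scene too. Leave any orange or pink look-alike of the scraper alone.

How it is judged:
On the way:
1. the scraper lies fully home in the slot, let go, with the plunger still up (x of scraper_tip in the frame of slot_end between -0.006 and 0.006 m and y of scraper_tip in the frame of slot_end between -0.008 and 0.008 m and z of scraper_tip in the frame of slot_end between -0.004 and 0.007 m and z of scraper in the frame of honer below 0.027 m and angle between the x axis of scraper and the x axis of honer, either way round below 0.15 rad and angle between scraper's own z axis and vertical below 0.1 rad and contact force between the fingers and scraper below 0.2 N and linear speed of scraper below 0.02 m/s and value of joint plunger below 0.004 m), for 0.2 s.
At the end, for the whole second after the job is handed in: The scraper lies flat in the slot, released, blade edge within 6 mm of the end stop, and the fingers hold the plunger 12 mm down, within 4 mm (0.008 to 0.016), pressing with more than 3 N, through the last second (x of scraper_tip in the frame of slot_end between -0.006 and 0.006 m and y of scraper_tip in the frame of slot_end between -0.008 and 0.008 m and z of scraper_tip in the frame of slot_end between -0.004 and 0.007 m and z of scraper in the frame of honer below 0.027 m and angle between the x axis of scraper and the x axis of honer, either way round below 0.15 rad and angle between scraper's own z axis and vertical below 0.1 rad and contact force between the fingers and scraper below 0.2 N and linear speed of scraper below 0.02 m/s and value of joint plunger between 0.008 and 0.016 m and contact force between the fingers and honer above 3 N); the arm keeps its last pose, push and grip.
It fails at once if another thing on the bench is disturbed (moved more than 30 mm, or an upright one tipped over) (distance of any of gouge, punch, sanding_block, phone, glue_bottle, glue_tub from where it was at the start of the episode above 0.03 m or angle between any of punch, glue_bottle, glue_tub's own z axis and vertical above 0.4 rad).
It also fails if it takes over 54 s, if anything falls off the work surface, if the arm or the gripper's body presses on something with over 40 N, if the wrist force passes 120 N, or if a joint passes its speed limit or range.

ROBOT

A 6-joint arm with a two-finger parallel gripper is mounted at the origin on the work surface. World frame = base frame: x ahead of the robot, y to its left, z up, the work surface at z = 0. Lengths are in m, angles in rad, forces in N, time in s.
With the tool pointing down it reaches from about 0.275 to 0.975 m from the base axis. Payload 8.4 kg.
Tool frame: the origin (TCP) lies midway between the tips of the shut fingers; the grasp point (between the pads) lies manip.tcp_to_grasp behind it (manip.tcp_to_grasp is the distance from the TCP to the grasp point, in m); z points along the fingers, y is the line along which they close (so a half turn about z gives the same grasp; the last joint's range is limited). The gripper opens to 92 mm and grips with 3 to 60 N. Pads are 20 mm wide; open, the fingers measure 128 mm over their backs; the gripper's body (75 mm by 189 mm) begins 69 mm behind the grasp point.
Start: joints at [-1.138, 0.353, 1.633, -0, 1.155, -0.002], TCP at [0.263, -0.567, 0.215] pointing down, gripper open.
Joint ranges: [-2.63, 2.63], [-0.92, 2.1], [0.06, 2.66], [-1.3, 4.44], [0, 2.69], [-3.02, 3.02]. Speed limits (rad/s): [2.22, 2.22, 2.79, 3.14, 3.14, 3.14].

INTERFACE

Orientations are given as [roll, pitch, yaw] about the fixed x, y, z axes, in that order (R = Rz(yaw) Ry(pitch) Rx(roll)).
In Python, from rig import sensors, vision, hand_in, manip gives the robot as it stands.
- The arm moves only by the tool servo_tool, never from a script. Its argument "rows" is a list of rows, each an object with "travel": the shift along the tool's x, y, z in m, a list of three; "turn": the turn about the tool's z in degrees; "fingers": the finger opening in m, from 0 to 0.0919. A call has 1 to 20 rows; each row is the pose to reach, as a shift and turn from the pose commanded when the call began, along the tool's axes at that moment; what a row does not reach only later rows make up. A row lasts 1/8 s, in which the tool goes at most 62.5 mm and 10.7 degrees, less where a joint would pass 70% of its speed; a pose out of reach is approached as far as the arm can. A call with a gripper value outside its range is refused whole. The fingers move at their own pace and stop on an object; "grip_force" is the grip in N (left out, the last holds). Time passes only in rows, so rows that repeat a pose let the fingers close. It gives the time, the measured TCP pose, the force, the opening and the grip force at its end, in the units of the state.
- sensors.get_state(): the state, without advancing time (a new reading comes with each control period).
- vision.camera(name): name is "side" or "top"; returns (picture, depth): 480x640x3 uint8, red, green, blue; 480x640 float32, m along the optical axis (not along the pixel's ray), 0 where there is no reading.
- vision.get_calibration(name): a dict with "intrinsics" (3x3 intrinsics, pixels), "k1" (the pictures are not rectified: a ray, as slopes to the right and down, at radius r is drawn at 1 + k1 r^2 times it, then the intrinsics apply), "eye" and "rotation" of the camera in the world. Camera axes: x right, y up, looking along -z (the intrinsics and any distortion apply to the point x, -y, -z); pixel columns grow to the right and rows downward; lengths in m; the calibration is good to about 2 mm. A picture is of the moment at which its call begins. get_calibration takes no time and is no camera call.
- hand_in(): hands the job in; it is judged then, once.
The state is a dict: "t": time; "joint_pos": joint angles; "dq": joint speeds; "joint_efforts": joint torques, N m; "tool_pos": TCP position; "eef_rot": TCP orientation; "force": force on the tool from outside, world axes, zero at the start; "ft_torque": the same for the moment, N m; "width": finger opening in m; "finger_force": force on a finger pad.
Only numpy, scipy, OpenCV 4.12 (cv2) and the standard library are available. Lean on these libraries where they do the work, as an engineer would, in place of code of your own. Each camera call takes 0.05 s, during which the arm holds its last target. There are 200 camera calls.

## Working session

There is one attempt and no reset: what is moved stays moved. The work goes in short steps, Python scripts to look and compute and a tool call to move; the robot and the scene stay as the last step left them, time stands still between calls to the robot, and variables do not carry over. Pictures are saved under pics/ and viewed, at most 10 in all, crops included, and the job is handed in when it is done.

Besides the shell and the picture viewer there is one more tool, called after "Emit:" in YAML: its name, and indented under it one key for each argument. servo_tool: Moves the arm, as the interface text tells. Its arguments: {"type":"object","properties":{"rows":{"type":"array"},"grip_force":{"type":"number"}},"required":["rows"]}

```bash
ls; mkdir -p pics
cat > h.py <<'E'
import numpy as np, cv2
from rig import sensors, vision, hand_in, manip
def rays(name,uv):
    c=vision.get_calibration(name);K=np.array(c['intrinsics']);k=c['k1']
    uv=np.atleast_2d(np.array(uv,float))
    n=cv2.undistortPoints(uv.reshape(-1,1,2),K,np.array([k,0,0,0,0.])).reshape(-1,2)
    d=np.c_[n[:,0],-n[:,1],-np.ones(len(n))]
    return np.array(c['eye']),d@np.array(c['rotation']).T   # depth-scaled: point=eye+depth*d
def plane(name,uv,z):
    e,d=rays(name,uv);return e+d*((z-e[2])/d[:,2])[:,None]
def cloud(name,depth):
    v,u=np.mgrid[:480,:640];e,d=rays(name,np.c_[u.ravel(),v.ravel()])
    return (e+d*depth.reshape(-1,1)).reshape(480,640,3)
def snap(name):
    p,d=vision.camera(name);np.savez(f'{name}.npz',p=p,d=d);return p,d
def load(name):
    f=np.load(f'{name}.npz');return f['p'],f['d']
E
python3 - <<'E'
from h import *
for n in('side','top'):
    p,d=snap(n);cv2.imwrite(f'pics/{n}0.png',p[:,:,::-1]);c=vision.get_calibration(n);print(n,{k:np.round(c[k],3).tolist() for k in c})
print(sensors.get_state(),manip.tcp_to_grasp)
E
```

```text
pics
side {'intrinsics': [[574.879, 0.0, 318.469], [0.0, 574.879, 238.319], [0.0, 0.0, 1.0]], 'k1': -0.151, 'eye': [0.397, -1.242, 1.219], 'rotation': [0.859, 0.01, -0.099]}
top {'intrinsics': [[542.729, 0.0, 321.557], [0.0, 542.729, 231.354], [0.0, 0.0, 1.0]], 'k1': 0.034, 'eye': [0.275, 0.038, 1.378], 'rotation': [0.196, 0.005, -1.553]}
{'t': 0.1, 'joint_pos': array([-1.13839532e+00,  3.53597399e-01,  1.63405216e+00, -2.98593949e-05,
        1.15516413e+00, -2.39206265e-03]), 'dq': array([ 0.00105217, -0.00170485, -0.00166178,  0.00057056, -0.00013349,
        0.00098539]), 'joint_efforts': array([-3.37689853e-04, -5.94905841e+01, -3.34930408e+01,  6.98645669e-02,
        1.84751482e-02, -3.41079954e-05]), 'tool_pos': array([ 0.26307869, -0.56645788,  0.21393045]), 'eef_rot': array([-3.14037156e+00,  2.43815954e-05,  4.34805159e-01]), 'force': array([-0.03501072,  0.61694243, -0.72136561]), 'ft_torque': array([-0.00663823, -0.00053781, -0.05153069]), 'finger_force': 0.0, 'width': 0.09181093448949583} 0.0187
```

```bash
ls pics
```

```text
side0.png
top0.png
```

Run:
```python
s=open('h.py').read()
s=s.replace("d@np.array(c['rotation']).T","d@Rotation.from_euler('xyz',c['rotation']).as_matrix().T").replace("import numpy","from scipy.spatial.transform import Rotation\nimport numpy",1)
open('h.py','w').write(s)
```

```text
(no output)
```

View pics/side0.png

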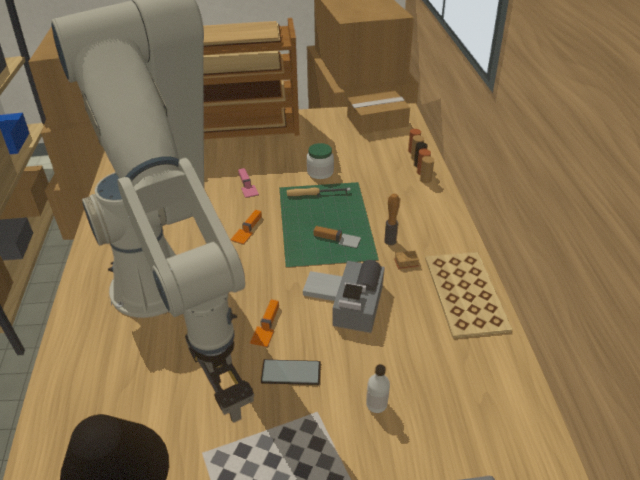

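View pics/top0.png

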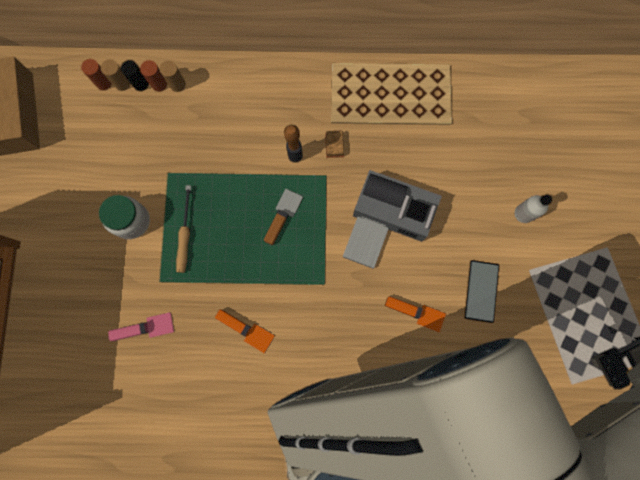

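Top view: the mat tool at (283,215), with a brown handle and steel blade, is the scraper. Things it could be taken for are the orange ones at (245,330) and (415,312), the pink one at (142,327), and the gouge at (185,235). The honer is at (400,205), with its bed at (367,240) and plunger at (417,210). Next: one close crop plus measurements.

Run:
```python
from h import *
p,d=load('top')
a=cv2.resize(p[180:260,235:335],None,fx=4,fy=4,interpolation=cv2.INTER_CUBIC)
b=cv2.resize(p[160:275,335:450],None,fx=4,fy=4,interpolation=cv2.INTER_CUBIC)
a=cv2.copyMakeBorder(a,0,460-320,0,0,cv2.BORDER_CONSTANT)
q,_=load('side')
cv2.imwrite('pics/crop.png',np.hstack([a[:,:335],b])[:,:,::-1])
C=cloud('top',d);S=cloud('side',load('side')[1])
def f(C,u,v,r=1):
    w=C[v-r:v+r+1,u-r:u+r+1].reshape(-1,3);return np.round(np.median(w,0),4)
for n,u,v in[('mat',230,200),('bench',345,180),('blade',290,202),('handle',276,229),('bed',367,240),('plunger',417,211),('housing',395,222),('motor',385,188)]:print('T',n,f(C,u,v))
for n,u,v in[('mat',300,220),('bench',250,280),('blade',350,241),('handle',326,234),('bed',322,287),('plunger',352,291),('housing',355,315),('motor',372,272)]:print('S',n,f(S,u,v))
```

```text
T mat [0.6267 0.29   0.0043]
T bench [ 0.6888 -0.0095 -0.0007]
T blade [0.6239 0.1332 0.0057]
T handle [0.5465 0.1651 0.0293]
T bed [ 0.5236 -0.0661  0.0221]
T plunger [ 0.5805 -0.179   0.1088]
T housing [ 0.56   -0.1305  0.0751]
T motor [ 0.6381 -0.1037  0.1005]
S mat [0.473  0.2605 0.0044]
S bench [ 0.302   0.0005 -0.0019]
S blade [0.624  0.1299 0.0068]
S handle [0.5492 0.1538 0.0254]
S bed [ 0.5126 -0.0731  0.0204]
S plunger [ 0.5825 -0.1832  0.1071]
S housing [ 0.5854 -0.2284  0.0608]
S motor [ 0.6493 -0.1104  0.0995]
```

View pics/crop.png

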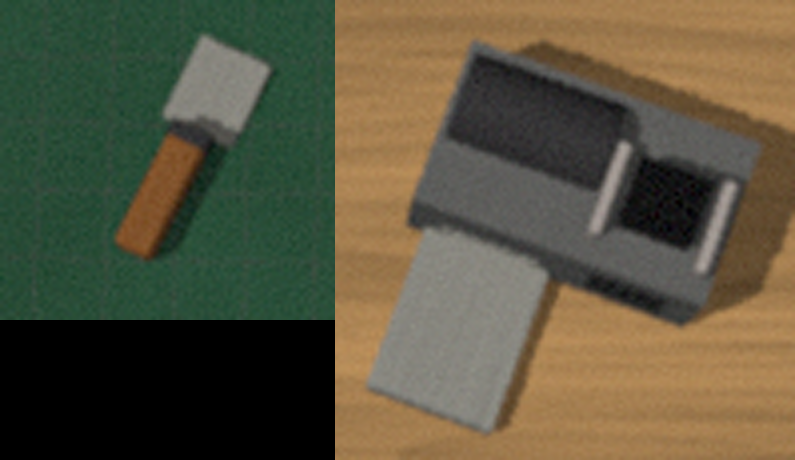

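The crop shows the wooden handle, dark ferrule and grey blade on the mat, so the choice is confirmed. It also shows the honer's bed (crop 370–545, 230–430) and the plunger between its cheeks (665,205).

```bash
cat > meas.py <<'E'
from h import *
def rect(pts):
    (c,s,_)=r=cv2.minAreaRect(pts[:,:2].astype(np.float32)*1000);b=cv2.boxPoints(r)
    e=b[1]-b[0];g=b[2]-b[1];l=e if np.hypot(*e)>np.hypot(*g) else g
    a=np.degrees(np.arctan2(l[1],l[0]));return np.round(c,1),np.round(sorted(s),1),round((a+90)%180-90,2)
def comp(m,seed):
    n,l=cv2.connectedComponents(m.astype(np.uint8),connectivity=4);return l==l[seed[1],seed[0]]
def proj(name,m,z):   # mask contour -> rays onto plane z
    c=max(cv2.findContours(m.astype(np.uint8),cv2.RETR_EXTERNAL,cv2.CHAIN_APPROX_NONE)[0],key=cv2.contourArea).reshape(-1,2)
    return plane(name,c,z)
if __name__=='__main__':
    for n,sd in(('top',dict(handle=(276,229),blade=(290,202),bed=(367,240),pl=(417,211))),('side',dict(handle=(326,234),blade=(350,241),bed=(322,287),pl=(352,291)))):
        p,d=load(n);C=cloud(n,d);hsv=cv2.cvtColor(p,cv2.COLOR_RGB2HSV).astype(int);H,S,V=hsv[...,0],hsv[...,1],hsv[...,2]
        for k,z,m in(('handle',.029,(H<20)&(S>100)),('blade',.007,(S<60)&(V>90)),('bed',.020,(S<60)&(V>90)),('pl',.107,V<45)):
            print(n,k,hsv[sd[k][1],sd[k][0]],*rect(proj(n,comp(m,sd[k]),z)),m[sd[k][1],sd[k][0]],comp(m,sd[k]).sum(),np.round(np.median(C[comp(m,sd[k])],0),4))
E
python3 meas.py
```

```text
top handle [ 14 165 133] [546.9 168.8] [27.6 79.3] -24.19 True 338 [0.5469 0.1689 0.0281]
top blade [ 21  20 130] [623.4 136.5] [50.8 61.9] -24.14 True 402 [0.6262 0.1362 0.0066]
top bed [ 24  19 132] [521.  -62.9] [ 83.9 116.3] -19.47 True 1469 [ 0.5198 -0.0635  0.0198]
top pl [120  35  29] [ 582.9 -180. ] [46.4 48.2] 71.55 True 368 [ 0.5836 -0.1798  0.1065]
side handle [ 16 154  98] [546.6 157.8] [47.5 78.9] -23.36 True 220 [0.5465 0.1628 0.0265]
side blade [ 27  17 154] [623.2 135.6] [62.8 64.9] -22.13 True 237 [0.6237 0.1336 0.008 ]
side bed [ 30  18 154] [552.  -60.7] [179.4 201.4] 77.97 True 1570 [ 0.546  -0.0871  0.0251]
side pl [20 78 49] [515.1 898.9] [3297.2 4380.7] -7.5 False 302110 [ 0.5393 -0.0877  0.005 ]
```

Run:
```python
from meas import *
th=None
def edges(P,c,yaw,hx,hy,lab):
    # P contour points (mm), approx frame c,yaw ; fit long/short edges robustly
    R=np.array([[np.cos(yaw),np.sin(yaw)],[-np.sin(yaw),np.cos(yaw)]]);q=(P-c)@R.T
    for nm,ax,val,h in(('left',1,hy,hx),('right',1,-hy,hx),('front',0,-hx,hy),('back',0,hx,hy)):
        s=q[(abs(q[:,ax]-val)<5)&(abs(q[:,1-ax])<h*0.8)]
        if len(s)<4:continue
        vx,vy,x0,y0=cv2.fitLine(s.astype(np.float32),cv2.DIST_HUBER,0,.01,.01).ravel()
        a=np.degrees(np.arctan2(vy,vx)) ; a=(a+45)%90-45
        print(lab,nm,'offset %.1f'%s[:,ax].mean(),'ang %.2f'%(a+np.degrees(yaw)),len(s))
for n,sd in(('top',dict(handle=(276,229),blade=(290,202),bed=(367,240))),('side',dict(blade=(350,241),bed=(322,287)))):
    p,d=load(n);C=cloud(n,d);hsv=cv2.cvtColor(p,cv2.COLOR_RGB2HSV).astype(int);H,S,V=hsv[...,0],hsv[...,1],hsv[...,2]
    g=(S<60)&(V>90)
    yb=np.radians(-19.5)
    edges(proj(n,comp(g&(C[...,2]<.035),sd['bed']),.020)[:,:2]*1000,np.array([521,-62.9]),yb,55,42,n+' bed')
    edges(proj(n,comp(g,sd['blade']),.007)[:,:2]*1000,np.array([624.,136.5]),np.radians(-24.2),30,25,n+' blade')
    if n=='top':edges(proj(n,comp((H<20)&(S>100),sd['handle']),.029)[:,:2]*1000,np.array([547.,168.8]),np.radians(-24.2),40,13,n+' handle')
    # plunger dark plate, cheeks by height
    near=(abs(C[...,0]-.583)<.06)&(abs(C[...,1]+.18)<.06)
    m=near&(C[...,2]>.1)&(V<70); m=cv2.morphologyEx(m.astype(np.uint8),cv2.MORPH_OPEN,np.ones((2,2)))
    c=max(cv2.findContours(m,cv2.RETR_EXTERNAL,cv2.CHAIN_APPROX_NONE)[0],key=cv2.contourArea).reshape(-1,2)
    print(n,'plate',*rect(plane(n,c,.107)),m.sum(),'z',np.median(C[m>0][:,2]))
    m=near&(V>95)&(S<60)&(C[...,2]>.082)
    k,l,st,ce=cv2.connectedComponentsWithStats(m.astype(np.uint8))
    for i in range(1,k):
        if st[i,4]>20: print(n,'cheek',*rect(proj(n,l==i,.095)),st[i,4],np.median(C[l==i][:,2]))
    # housing top
    m=(abs(C[...,2]-.075)<.004)&(abs(C[...,0]-.6)<.2)&(abs(C[...,1]+.13)<.2)
    if n=='top':
        m=m&(V<110);print('housing pts',*rect(C[m][:, :2]),m.sum())
```

```text
top bed left offset 40.6 ang -19.38 31
top bed right offset -40.5 ang -19.52 32
top bed front offset -56.7 ang -20.34 25
top bed back offset 55.5 ang -19.13 26
top blade left offset 24.6 ang -23.16 16
top blade right offset -24.7 ang -25.45 16
top blade front offset -28.2 ang 0.99 5
top blade back offset 28.6 ang -25.12 14
top handle left offset 13.2 ang -23.41 22
top handle right offset -12.7 ang -24.77 22
top handle front offset -38.7 ang -22.73 7
top handle back offset 38.7 ang -25.09 8
top plate [ 579.6 -182.1] [45.8 47.1] -20.32 368 z 0.10588182928787193
top cheek [ 592.2 -147.3] [ 8.2 62.8] -19.88 86 0.09392657151266182
top cheek [ 570.3 -211.3] [ 8.5 60.9] -19.81 87 0.09461517981700185
housing pts [ 608.9 -137.4] [112.1 188.3] 70.02 1593
side bed left offset 41.3 ang -19.46 29
side bed front offset -54.8 ang -19.96 15
side blade left offset 27.7 ang -20.97 14
side blade right offset -27.0 ang -26.60 14
side blade front offset -30.0 ang -22.19 8
side blade back offset 29.7 ang -24.15 9
side plate [ 584.8 -189.1] [45.6 49. ] 70.79 221 z 0.10695301914235777
side cheek [ 594.5 -154.6] [24.4 60.6] -22.24 49 0.09369434990077763
side cheek [ 570.2 -220.4] [21.7 59.8] -19.21 118 0.09221612691239034
```

```bash
cat >> h.py <<'E'
def shift(xyz,yawdeg):   # from measured pose: tool travel (m) and turn (deg)
    s=sensors.get_state();R=Rotation.from_euler('xyz',s['eef_rot']).as_matrix()
    R2=Rotation.from_euler('xyz',[np.pi,0,np.radians(yawdeg)]).as_matrix()
    t=Rotation.from_matrix(R.T@R2).as_rotvec(degrees=True)
    print('t %.2f'%s['t'],'pos',s['tool_pos'].round(4),'rpy',np.degrees(s['eef_rot']).round(2),'F',s['force'].round(1),'w',round(s['width'],4))
    print('travel',(R.T@(np.array(xyz)-s['tool_pos'])).round(4),'turn',t.round(2),'q',s['joint_pos'].round(2))
E
python3 -c "
from h import *
shift([.573,.159,.15],-23.8)"
```

```text
t 0.10 pos [ 0.2631 -0.5665  0.2139] rpy [-179.93    0.     24.91] F [-0.   0.6 -0.7] w 0.0918
travel [ 0.5867 -0.5273  0.0646] turn [-7.000e-02  3.000e-02  4.871e+01] q [-1.14  0.35  1.63 -0.    1.16 -0.  ]
```

Emit:
servo_tool:
  rows:
    - {"travel": [0.587,-0.527,0],"turn": 48.7,"fingers": 0.07}
    - {"travel": [0.587,-0.527,0],"turn": 48.7,"fingers": 0.07}
    - {"travel": [0.587,-0.527,0],"turn": 48.7,"fingers": 0.07}
    - {"travel": [0.587,-0.527,0],"turn": 48.7,"fingers": 0.07}
    - {"travel": [0.587,-0.527,0],"turn": 48.7,"fingers": 0.07}
    - {"travel": [0.587,-0.527,0],"turn": 48.7,"fingers": 0.07}
    - {"travel": [0.587,-0.527,0],"turn": 48.7,"fingers": 0.07}
    - {"travel": [0.587,-0.527,0],"turn": 48.7,"fingers": 0.07}
    - {"travel": [0.587,-0.527,0],"turn": 48.7,"fingers": 0.07}
    - {"travel": [0.587,-0.527,0],"turn": 48.7,"fingers": 0.07}
    - {"travel": [0.587,-0.527,0],"turn": 48.7,"fingers": 0.07}
    - {"travel": [0.587,-0.527,0],"turn": 48.7,"fingers": 0.07}
    - {"travel": [0.587,-0.527,0],"turn": 48.7,"fingers": 0.07}
    - {"travel": [0.587,-0.527,0.03],"turn": 48.7,"fingers": 0.07}
    - {"travel": [0.587,-0.527,0.065],"turn": 48.7,"fingers": 0.07}
    - {"travel": [0.587,-0.527,0.065],"turn": 48.7,"fingers": 0.07}
    - {"travel": [0.587,-0.527,0.065],"turn": 48.7,"fingers": 0.07}
  grip_force: 30

```text
t: 2.22
tool_pos: [0.5741, 0.1584, 0.1505]
eef_rot: [-3.141, -0.001, -0.415]
force: [-0.5, -0.6, -0.3]
width: 0.0698
finger_force: 0.0
```

```bash
python3 -c "
from h import *
shift([.573,.159,.006],-23.8)"
```

```text
t 2.23 pos [0.5741 0.1584 0.1505] rpy [-1.7997e+02 -3.0000e-02 -2.3800e+01] F [-0.5 -0.6 -0.3] w 0.0698
travel [-0.0014 -0.      0.1445] turn [-0.03 -0.03  0.  ] q [0.27 0.38 1.76 0.   1.01 2.25]
```

Emit:
servo_tool:
  rows:
    - {"travel": [0,0,0.05],"turn": 0,"fingers": 0.07}
    - {"travel": [0,0,0.1],"turn": 0,"fingers": 0.07}
    - {"travel": [0,0,0.13],"turn": 0,"fingers": 0.07}
    - {"travel": [0,0,0.144],"turn": 0,"fingers": 0.07}
    - {"travel": [0,0,0.144],"turn": 0,"fingers": 0.07}

```text
t: 2.85
tool_pos: [0.5742, 0.1584, 0.0062]
eef_rot: [-3.141, -0.0, -0.415]
force: [0.1, -0.7, 0.2]
width: 0.07
finger_force: 0.0
```

Emit:
servo_tool:
  rows:
    - {"travel": [0,0,0],"turn": 0,"fingers": 0.015}
    - {"travel": [0,0,0],"turn": 0,"fingers": 0.015}
    - {"travel": [0,0,0],"turn": 0,"fingers": 0.015}
    - {"travel": [0,0,0],"turn": 0,"fingers": 0.015}
    - {"travel": [0,0,0],"turn": 0,"fingers": 0.015}
    - {"travel": [0,0,0],"turn": 0,"fingers": 0.015}
  grip_force: 35

```text
t: 3.6
tool_pos: [0.5737, 0.1584, 0.0058]
eef_rot: [-3.142, -0.0, -0.415]
force: [-0.7, -0.7, 3.0]
width: 0.0259
finger_force: 35.0
```

Emit:
servo_tool:
  rows:
    - {"travel": [0,0,-0.01],"turn": 0,"fingers": 0.015}
    - {"travel": [0,0,-0.04],"turn": 0,"fingers": 0.015}
    - {"travel": [0,0,-0.08],"turn": 0,"fingers": 0.015}
    - {"travel": [0,0,-0.08],"turn": 0,"fingers": 0.015}
    - {"travel": [0,0,-0.08],"turn": 0,"fingers": 0.015}

```text
t: 4.22
tool_pos: [0.5732, 0.1582, 0.0852]
eef_rot: [3.141, 0.0, -0.415]
force: [-0.3, -0.3, -1.6]
width: 0.0255
finger_force: 35.0
```

Run:
```python
from h import *
for n in('side','top'):
    p,d=snap(n)
    if n=='side':a=cv2.resize(p[150:330,250:430],(540,540))
    else:b=cv2.resize(p[160:290,230:360],(540,540)) if 0 else cv2.resize(p[150:280,230:360],(260,260))
cv2.imwrite('pics/lift.png',np.hstack([a,cv2.copyMakeBorder(b,0,280,0,0,cv2.BORDER_CONSTANT)])[:,:,::-1])
shift([0,0,0],-20)
```

```text
t 4.33 pos [0.5726 0.1581 0.0843] rpy [ 1.7992e+02  1.0000e-01 -2.3790e+01] F [ 0.8  0.6 -1.8] w 0.0258
travel [-0.46    0.3755  0.0856] turn [ 0.08  0.1  -3.79] q [0.27 0.46 1.8  0.   0.88 2.25]
```

View pics/lift.png

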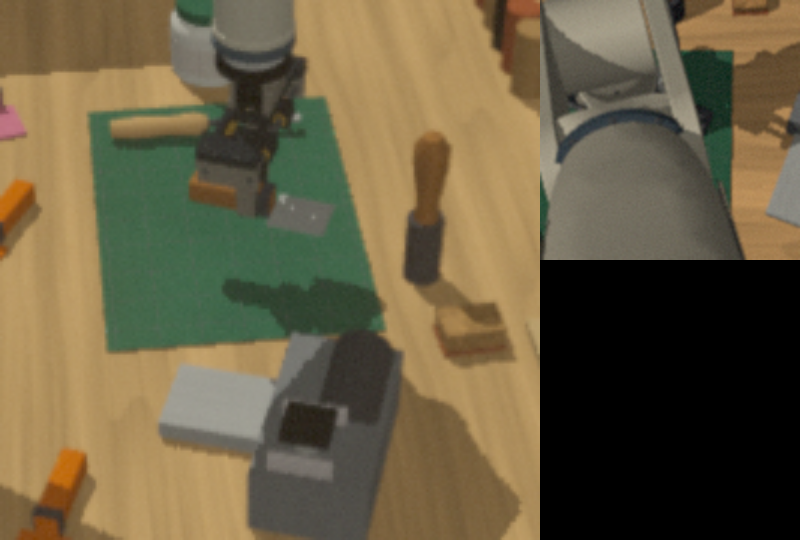

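The side crop shows the scraper held and level: handle in the fingers at (240,190), blade at (300,213). The arm hides it from the top camera. I'll measure the blade relative to the tool.

```bash
cat > blade.py <<'E'
from meas import *
def blade(tcp,zexp):
    p,d=load('side');C=cloud('side',d);hsv=cv2.cvtColor(p,cv2.COLOR_RGB2HSV).astype(int)
    s=sensors.get_state();R=Rotation.from_euler('xyz',s['eef_rot']).as_matrix()
    q=(C-tcp)@R
    m=(hsv[...,1]<70)&(hsv[...,2]>80)&(q[...,0]>.0)&(q[...,0]<.13)&(abs(q[...,1])<.04)&(abs(C[...,2]-zexp)<.012)
    k,l,st,_=cv2.connectedComponentsWithStats(m.astype(np.uint8),connectivity=4);l=l==1+np.argmax(st[1:,4])
    P=proj('side',l,np.median(C[l][:,2]));Q=(P-tcp)@R
    w=cv2.minAreaRect((Q[:,:2]*1000).astype(np.float32))
    A=np.c_[C[l][:,:2]-C[l][:,:2].mean(0),np.ones(l.sum())];co=np.linalg.lstsq(A,C[l][:,2],rcond=None)[0]
    print('n',l.sum(),'z blade',co[2],'slope',co[:2].round(3),'rect in tool mm',w,'xrange',(np.percentile(Q[:,0],[2,98])*1e3).round(1),'y',(np.percentile(Q[:,1],[2,98])*1e3).round(1))
if __name__=='__main__':
    s=sensors.get_state();blade(s['tool_pos'],s['tool_pos'][2])
E
python3 blade.py
```

```text
n 215 z blade 0.08766281383420611 slope [ 0.011 -0.012] rect in tool mm ((55.074798583984375, 2.108448028564453), (60.16490936279297, 53.41667556762695), 0.09978010505437851) xrange [25.1 85.1] y [-24.5  28.8]
```

```bash
python3 -c "
from h import *
shift([.4835,-.0494,.045],-19.8)"
```

```text
t 4.33 pos [0.5726 0.1581 0.0843] rpy [ 1.7992e+02  1.0000e-01 -2.3790e+01] F [ 0.8  0.6 -1.8] w 0.0258
travel [0.0022 0.2258 0.0396] turn [ 0.08  0.1  -3.99] q [0.27 0.46 1.8  0.   0.88 2.25]
```

Emit:
servo_tool:
  rows:
    - {"travel": [-0.03,0.02,0],"turn": 0,"fingers": 0.015}
    - {"travel": [-0.04,0.06,0],"turn": -1,"fingers": 0.015}
    - {"travel": [-0.04,0.1,0],"turn": -2,"fingers": 0.015}
    - {"travel": [-0.04,0.14,0],"turn": -3,"fingers": 0.015}
    - {"travel": [-0.03,0.18,0],"turn": -4,"fingers": 0.015}
    - {"travel": [-0.015,0.21,0],"turn": -4,"fingers": 0.015}
    - {"travel": [0.002,0.226,0.02],"turn": -4,"fingers": 0.015}
    - {"travel": [0.002,0.226,0.039],"turn": -4,"fingers": 0.015}
    - {"travel": [0.002,0.226,0.039],"turn": -4,"fingers": 0.015}
    - {"travel": [0.002,0.226,0.039],"turn": -4,"fingers": 0.015}

```text
t: 5.58
tool_pos: [0.484, -0.049, 0.0465]
eef_rot: [3.141, 0.001, -0.345]
force: [0.4, -0.1, -0.8]
width: 0.0259
finger_force: 35.0
```

```bash
python3 - <<'E'
from h import *
p,d=snap('side');q,e=snap('top')
a=cv2.resize(p[230:340,270:400],(780,660)[:2]);a=cv2.resize(p[230:330,270:400],(780,600))
cv2.imwrite('pics/pre.png',a[:,:,::-1])
shift([.4835,-.0494,.025],-19.8)
E
python3 blade.py
```

```text
t 5.67 pos [ 0.4846 -0.049   0.047 ] rpy [-1.7999e+02 -3.0000e-02 -1.9760e+01] F [-0.1 -0.2 -1.3] w 0.0257
travel [-0.0009  0.0008  0.022 ] turn [-0.01 -0.03  0.04] q [-0.1   0.38  2.06  0.    0.7   1.81]
n 275 z blade 0.048635235791050196 slope [-0.017 -0.008] rect in tool mm ((51.904502868652344, 2.525951385498047), (63.35499572753906, 53.38569641113281), 0.6807961463928223) xrange [22.6 83.6] y [-23.4  29. ]
```

View pics/pre.png

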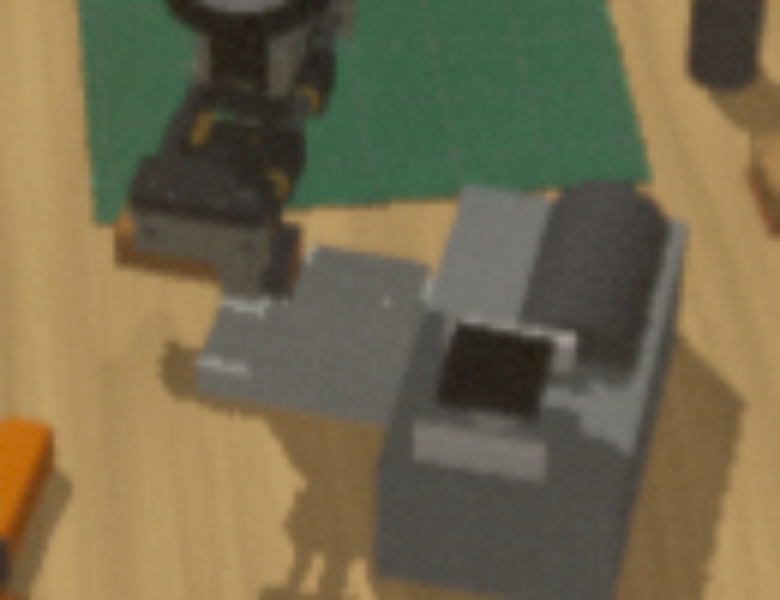

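The side view shows the blade hovering over the bed at about (320,320), level and in front of the slot. Lowering it.

Emit:
servo_tool:
  rows:
    - {"travel": [-0.001,0.001,0.01],"turn": 0,"fingers": 0.015}
    - {"travel": [-0.001,0.001,0.019],"turn": 0,"fingers": 0.015}
    - {"travel": [-0.001,0.001,0.0225],"turn": 0,"fingers": 0.015}
    - {"travel": [-0.001,0.001,0.0225],"turn": 0,"fingers": 0.015}
    - {"travel": [-0.001,0.001,0.0225],"turn": 0,"fingers": 0.015}

```text
t: 6.3
tool_pos: [0.4832, -0.0499, 0.0242]
eef_rot: [-3.142, -0.0, -0.345]
force: [0.9, -0.5, -1.7]
width: 0.026
finger_force: 35.0
```

Emit:
servo_tool:
  rows:
    - {"travel": [0,0,0.001],"turn": 0,"fingers": 0.015}
    - {"travel": [0,0,0.001],"turn": 0,"fingers": 0.015}
    - {"travel": [0,0,0.001],"turn": 0,"fingers": 0.015}

```text
t: 6.68
tool_pos: [0.4831, -0.0498, 0.0232]
eef_rot: [-3.142, -0.0, -0.345]
force: [-0.0, -1.0, -1.2]
width: 0.0259
finger_force: 35.0
```

Emit:
servo_tool:
  rows:
    - {"travel": [0.004,0,0],"turn": 0,"fingers": 0.015}
    - {"travel": [0.01,0,0],"turn": 0,"fingers": 0.015}
    - {"travel": [0.016,0,0],"turn": 0,"fingers": 0.015}
    - {"travel": [0.022,0,0],"turn": 0,"fingers": 0.015}
    - {"travel": [0.022,0,0],"turn": 0,"fingers": 0.015}

```text
t: 7.3
tool_pos: [0.5044, -0.0575, 0.0231]
eef_rot: [-3.142, -0.0, -0.345]
force: [-0.7, 0.4, -0.7]
width: 0.0259
finger_force: 35.0
```

Emit:
servo_tool:
  rows:
    - {"travel": [0.006,0,0],"turn": 0,"fingers": 0.015}
    - {"travel": [0.012,0,0],"turn": 0,"fingers": 0.015}
    - {"travel": [0.018,0,0],"turn": 0,"fingers": 0.015}
    - {"travel": [0.024,0,0],"turn": 0,"fingers": 0.015}
    - {"travel": [0.024,0,0],"turn": 0,"fingers": 0.015}

```text
t: 7.92
tool_pos: [0.5269, -0.0656, 0.0231]
eef_rot: [-3.141, -0.0, -0.345]
force: [-0.1, 0.1, -1.3]
width: 0.0259
finger_force: 35.0
```

Emit:
servo_tool:
  rows:
    - {"travel": [0.002,0,0],"turn": 0,"fingers": 0.015}
    - {"travel": [0.004,0,0],"turn": 0,"fingers": 0.015}
    - {"travel": [0.004,0,0],"turn": 0,"fingers": 0.015}

```text
t: 8.3
tool_pos: [0.5302, -0.0668, 0.0231]
eef_rot: [-3.142, -0.0, -0.345]
force: [-0.2, -0.7, -0.8]
width: 0.0256
finger_force: 35.0
```

Emit:
servo_tool:
  rows:
    - {"travel": [0.001,0,0],"turn": 0,"fingers": 0.015}
    - {"travel": [0.002,0,0],"turn": 0,"fingers": 0.015}
    - {"travel": [0.003,0,0],"turn": 0,"fingers": 0.015}
    - {"travel": [0.003,0,0],"turn": 0,"fingers": 0.015}

```text
t: 8.8
tool_pos: [0.533, -0.0678, 0.0231]
eef_rot: [-3.142, -0.0, -0.345]
force: [0.2, 0.5, -1.8]
width: 0.026
finger_force: 35.0
```

Emit:
servo_tool:
  rows:
    - {"travel": [0.001,0,0],"turn": 0,"fingers": 0.015}
    - {"travel": [0.002,0,0],"turn": 0,"fingers": 0.015}
    - {"travel": [0.002,0,0],"turn": 0,"fingers": 0.015}

```text
t: 9.18
tool_pos: [0.5349, -0.0685, 0.0231]
eef_rot: [-3.142, -0.0, -0.345]
force: [-0.6, -0.4, -3.0]
width: 0.0258
finger_force: 35.0
```

Emit:
servo_tool:
  rows:
    - {"travel": [0.001,0,0],"turn": 0,"fingers": 0.015}
    - {"travel": [0.002,0,0],"turn": 0,"fingers": 0.015}
    - {"travel": [0.002,0,0],"turn": 0,"fingers": 0.015}

```text
t: 9.55
tool_pos: [0.535, -0.0687, 0.0228]
eef_rot: [3.141, 0.003, -0.345]
force: [-6.0, 2.0, 2.5]
width: 0.0261
finger_force: 35.0
```

Run:
```python
from h import *
p,d=snap('side');q,e=snap('top')
a=cv2.resize(p[250:330,290:390],(750,600),interpolation=cv2.INTER_CUBIC)
cv2.imwrite('pics/in.png',a[:,:,::-1])
shift([.5333,-.0674,.023],-19.8)
```

```text
t 9.65 pos [ 0.535  -0.0687  0.0228] rpy [179.97   0.18 -19.78] F [-5.6  2.7  2.5] w 0.0258
travel [-0.0021 -0.0007 -0.0002] turn [0.03 0.18 0.02] q [-0.13  0.48  1.95  0.    0.71  1.79]
```

View pics/in.png

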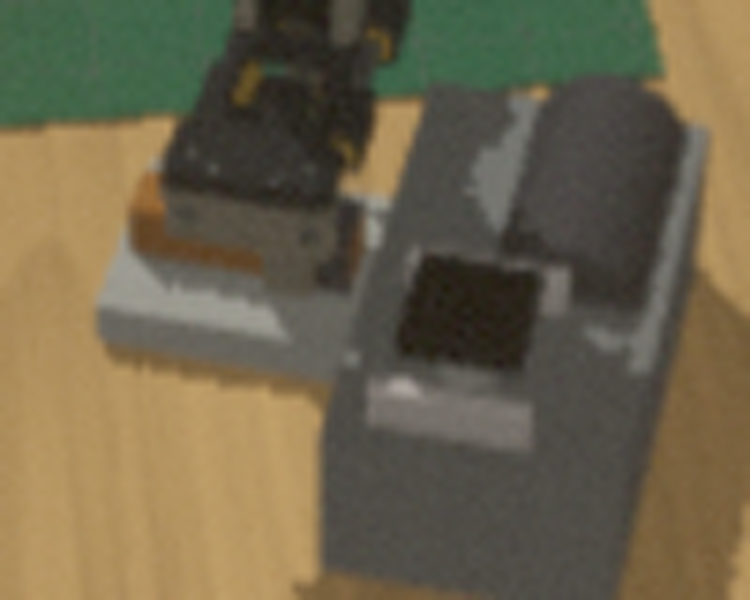

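The blade is inside the slot and about 6 N of axial force shows it is on the end stop. The handle is at (240,235) with a small gap to the face. Releasing.

Emit:
servo_tool:
  rows:
    - {"travel": [-0.001,0,0],"turn": 0,"fingers": 0.026}
    - {"travel": [-0.001,0,0],"turn": 0,"fingers": 0.045}
    - {"travel": [-0.001,0,0],"turn": 0,"fingers": 0.05}
    - {"travel": [-0.001,0,0],"turn": 0,"fingers": 0.05}
    - {"travel": [-0.001,0,0],"turn": 0,"fingers": 0.05}

```text
t: 10.28
tool_pos: [0.536, -0.0689, 0.0232]
eef_rot: [-3.142, -0.0, -0.345]
force: [0.1, -0.1, 0.2]
width: 0.05
finger_force: 0.0
```

Emit:
servo_tool:
  rows:
    - {"travel": [0,0,-0.02],"turn": 0,"fingers": 0.05}
    - {"travel": [0,0,-0.06],"turn": 0,"fingers": 0.05}
    - {"travel": [0,0,-0.11],"turn": 0,"fingers": 0.05}
    - {"travel": [-0.02,0,-0.15],"turn": 0,"fingers": 0.05}
    - {"travel": [-0.06,-0.05,-0.17],"turn": 0,"fingers": 0.0}
    - {"travel": [-0.1,-0.1,-0.17],"turn": 0,"fingers": 0.0}
    - {"travel": [-0.14,-0.15,-0.17],"turn": 0,"fingers": 0.0}
    - {"travel": [-0.14,-0.15,-0.17],"turn": 0,"fingers": 0.0}

```text
t: 11.28
tool_pos: [0.4535, 0.1226, 0.1933]
eef_rot: [-3.141, 0.0, -0.341]
force: [0.4, -0.3, -0.1]
width: 0.0118
finger_force: 0.0
```

Run:
```python
from h import *
p,d=snap('side');q,e=snap('top')
a=cv2.resize(p[250:330,290:390],(500,400),interpolation=cv2.INTER_CUBIC)
b=cv2.resize(q[160:280,335:450],(300,313),interpolation=cv2.INTER_CUBIC)
cv2.imwrite('pics/rel.png',np.hstack([a,cv2.copyMakeBorder(b,0,87,0,0,cv2.BORDER_CONSTANT)])[:,:,::-1])
shift([.582,-.180,.15],-19.8)
```

```text
t 11.38 pos [0.4546 0.1204 0.1932] rpy [-1.800e+02 -2.000e-02 -1.965e+01] F [0.5 0.6 0.5] w 0.0042
travel [0.2209 0.2401 0.0433] turn [-0.   -0.02  0.15] q [ 0.26  0.13  1.98 -0.    1.03  2.17]
```

View pics/rel.png

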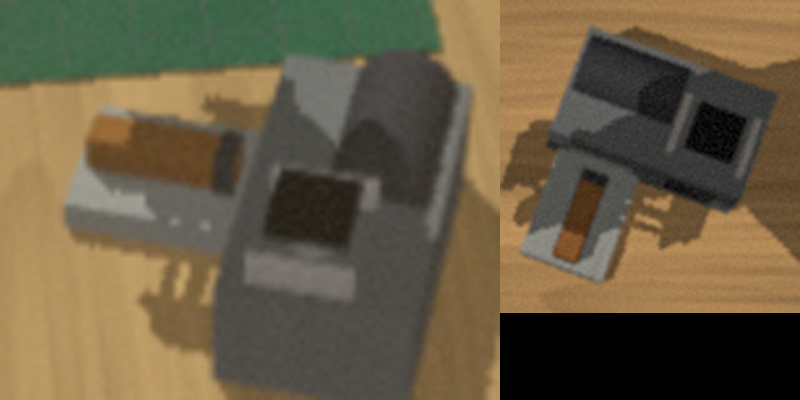

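Both crops show the scraper lying in the slot and released, straight on the bed, with its handle at (165,150) and (577,215). I'll measure the handle in the honer frame.

Run:
```python
from meas import *
a=np.radians(-19.8);u=np.array([np.cos(a),np.sin(a)]);v=np.array([-u[1],u[0]]);O=np.array([608.9,-137.4])
for n in('top','side'):
    p,d=load(n);C=cloud(n,d);hsv=cv2.cvtColor(p,cv2.COLOR_RGB2HSV).astype(int);H,S,V=hsv[...,0],hsv[...,1],hsv[...,2]
    L=np.stack([((C[...,:2]*1000-O)@u),((C[...,:2]*1000-O)@v),C[...,2]*1000],-1)
    m=(C[...,2]>.035)&(C[...,2]<.056)&(L[...,0]>-190)&(L[...,0]<-60)&(abs(L[...,1]-40)<35)
    k,l,st,_=cv2.connectedComponentsWithStats(m.astype(np.uint8),connectivity=4);l=l==1+np.argmax(st[1:,4])
    c=l&(C[...,2]>.04);Q=L[c];co=np.linalg.lstsq(np.c_[Q[:,:2]-Q[:,:2].mean(0),np.ones(len(Q))],Q[:,2],rcond=None)[0]
    P=proj(n,l,.046)[:,:2]*1000;P=np.c_[(P-O)@u,(P-O)@v]
    w=cv2.minAreaRect(P.astype(np.float32))
    print(n,l.sum(),'rect honer',np.round(w[0],1),np.round(w[1],1),round(w[2],1),'x',np.percentile(P[:,0],[1,99]).round(1),'y',np.percentile(P[:,1],[1,99]).round(1),'top z, slopes',co.round(3))
    # cheeks + plate
    m=(C[...,2]>.1)&(V<70)&(abs(L[...,0]+10)<40)&(abs(L[...,1]+50)<40)
    pp=proj(n,cv2.morphologyEx(m.astype(np.uint8),cv2.MORPH_OPEN,np.ones((2,2))),.107);w=cv2.minAreaRect((pp[:,:2]*1000).astype(np.float32));print('plate',np.round(w[0],1),np.round(w[1],1),'z',np.median(C[m][:,2]))
s=sensors.get_state();print(s['width'])
```

```text
top 373 rect honer [-115.8   40.5] [26.5 90.6] 89.5 x [-160.9  -70.7] y [27.2 53.1] top z, slopes [1.4000e-02 2.6000e-02 4.5655e+01]
plate [ 579.6 -182. ] [45.8 47.1] z 0.10646510773027074
side 264 rect honer [-112.6   33.5] [90.4 38.8] 2.5 x [-157.8  -67.7] y [14.6 54. ] top z, slopes [ 8.0000e-03 -4.0000e-03  4.6154e+01]
plate [ 585.2 -188. ] [50.  46.5] z 0.1075625591642102
0.004168242519645198
```

The scraper is home: origin at honer (-115.8, 40.5) with the text's -115, 40, top at 46 mm, and level. Now the plunger.

Emit:
servo_tool:
  rows:
    - {"travel": [0.06,0.06,0],"turn": 0,"fingers": 0}
    - {"travel": [0.1,0.1,0],"turn": 0,"fingers": 0}
    - {"travel": [0.14,0.14,0],"turn": 0,"fingers": 0}
    - {"travel": [0.18,0.19,0],"turn": 0,"fingers": 0}
    - {"travel": [0.22,0.24,0],"turn": 0,"fingers": 0}
    - {"travel": [0.22,0.24,0.03],"turn": 0,"fingers": 0}
    - {"travel": [0.22,0.24,0.06],"turn": 0,"fingers": 0}
    - {"travel": [0.22,0.24,0.06],"turn": 0,"fingers": 0}
    - {"travel": [0.22,0.24,0.06],"turn": 0,"fingers": 0}

```text
t: 12.5
tool_pos: [0.5808, -0.1816, 0.1339]
eef_rot: [3.141, -0.001, -0.346]
force: [0.3, -0.1, 0.7]
width: 0.0005
finger_force: 0.0
```

Run:
```python
from h import *
p,d=snap('side')
cv2.imwrite('pics/pl.png',cv2.resize(p[240:330,300:400],(660,594),interpolation=cv2.INTER_CUBIC)[:,:,::-1])
shift([.581,-.181,.107],-19.8)
```

```text
t 12.55 pos [ 0.5812 -0.1814  0.1344] rpy [ 1.800e+02 -1.000e-01 -1.981e+01] F [ 0.4  0.9 -0.1] w 0.0006
travel [-0.0004 -0.0003  0.0274] turn [ 0.   -0.1  -0.01] q [-0.3   0.41  1.74 -0.    0.99  1.61]
```

View pics/pl.png

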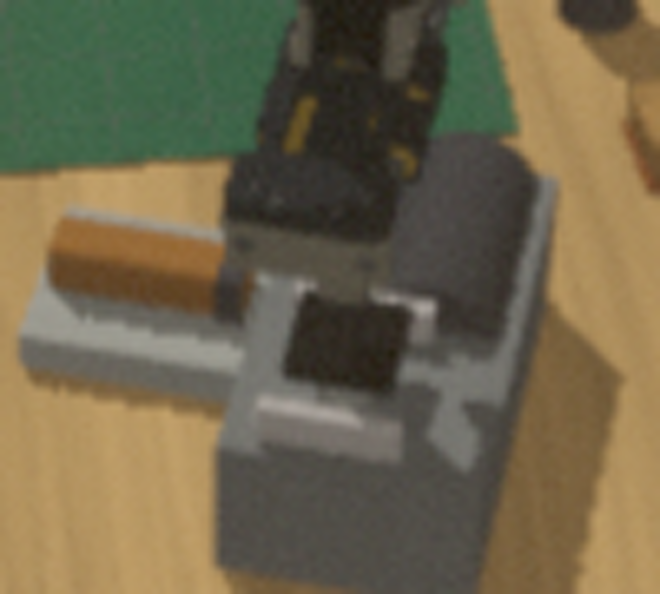

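The finger tip is above the plate centre at about (350,290), and the scraper is undisturbed. Pressing down in small steps.

Emit:
servo_tool:
  rows:
    - {"travel": [0,0,0.01],"turn": 0,"fingers": 0}
    - {"travel": [0,0,0.02],"turn": 0,"fingers": 0}
    - {"travel": [0,0,0.024],"turn": 0,"fingers": 0}
    - {"travel": [0,0,0.024],"turn": 0,"fingers": 0}

```text
t: 13.05
tool_pos: [0.5803, -0.1803, 0.1086]
eef_rot: [3.142, 0.001, -0.345]
force: [-0.2, -0.1, 1.0]
width: 0.0001
finger_force: 0.0
```

Emit:
servo_tool:
  rows:
    - {"travel": [0,0,0.002],"turn": 0,"fingers": 0}
    - {"travel": [0,0,0.004],"turn": 0,"fingers": 0}
    - {"travel": [0,0,0.006],"turn": 0,"fingers": 0}
    - {"travel": [0,0,0.006],"turn": 0,"fingers": 0}

```text
t: 13.55
tool_pos: [0.5808, -0.1806, 0.1032]
eef_rot: [-3.141, -0.001, -0.345]
force: [-0.5, 0.8, 3.7]
width: 0.0004
finger_force: 1.9
```

Emit:
servo_tool:
  rows:
    - {"travel": [0,0,0.002],"turn": 0,"fingers": 0}
    - {"travel": [0,0,0.004],"turn": 0,"fingers": 0}
    - {"travel": [0,0,0.005],"turn": 0,"fingers": 0}
    - {"travel": [0,0,0.005],"turn": 0,"fingers": 0}

```text
t: 14.05
tool_pos: [0.5808, -0.1806, 0.0983]
eef_rot: [-3.141, -0.001, -0.345]
force: [-1.2, 0.7, 5.3]
width: 0.0002
finger_force: 2.9
```

Emit:
servo_tool:
  rows:
    - {"travel": [0,0,0.001],"turn": 0,"fingers": 0}
    - {"travel": [0,0,0.002],"turn": 0,"fingers": 0}
    - {"travel": [0,0,0.0035],"turn": 0,"fingers": 0}
    - {"travel": [0,0,0.0035],"turn": 0,"fingers": 0}
    - {"travel": [0,0,0.0035],"turn": 0,"fingers": 0}

```text
t: 14.68
tool_pos: [0.5808, -0.1806, 0.0949]
eef_rot: [-3.141, -0.001, -0.345]
force: [-1.0, 0.1, 6.6]
width: 0.0
finger_force: 3.6
```

Run:
```python
from h import *
f=[]
for i in range(6):
    p,d=snap('side');s=sensors.get_state();f.append([*s['force'],s['tool_pos'][2],s['finger_force']])
print(np.mean(f,0).round(4),np.std(f,0).round(2))
C=cloud('side',d)
cv2.imwrite('pics/press.png',cv2.resize(p[240:330,300:400],(660,594),interpolation=cv2.INTER_CUBIC)[:,:,::-1])
a=np.radians(-19.8);u=np.array([np.cos(a),np.sin(a)]);v=np.array([-u[1],u[0]]);L=np.stack([(C[...,:2]*1000-[608.9,-137.4])@u,(C[...,:2]*1000-[608.9,-137.4])@v],-1)
V=p.max(-1)
m=(V<60)&(abs(L[...,0]+10)<20)&(L[...,1]<-60)&(L[...,1]>-71);print('plate z',np.median(C[m][:,2]),m.sum())
m=(V>95)&(abs(L[...,0]+10)<25)&(L[...,1]<-81)&(L[...,1]>-87)&(C[...,2]>.085);print('cheek z',np.median(C[m][:,2]),m.sum())
```

```text
[-0.6908  1.2029  7.0596  0.095   3.6   ] [0.39 0.31 0.33 0.   0.  ]
plate z 0.22802728421782736 156
cheek z 0.34837094528692725 305
```

View pics/press.png

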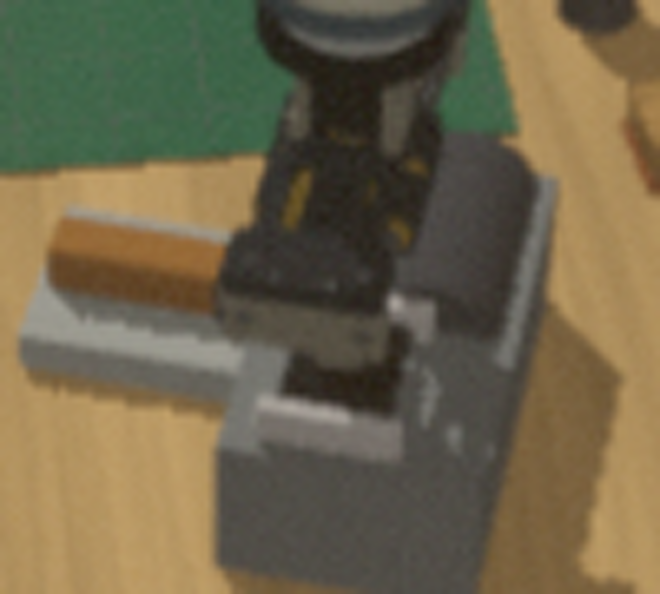

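Run:
```python
from h import *
p,d=load('side');C=cloud('side',d);V=p.max(-1)
L=(C[...,:2]*1000-[608.9,-137.4]);a=np.radians(-19.8);u=np.array([np.cos(a),np.sin(a)]);v=np.array([-u[1],u[0]])
x=L@u;y=L@v;z=C[...,2]
for n,m in(('plate',(V<60)&(abs(x+10)<20)&(y<-58)&(y>-72)),('cheek',(V>90)&(abs(x+10)<26)&(y<-80)&(y>-88))):
    m&=(z>.084)&(z<.112);print(n,m.sum(),np.percentile(z[m],[10,50,90]).round(4),y[m].mean().round(1))
```

```text
plate 56 [0.0913 0.0954 0.0987] -64.8
cheek 57 [0.0858 0.092  0.097 ] -85.3
```

The side camera puts the plate at 95.4 mm, against 107 mm when up, so it is about 11.8 mm down. The TCP reads 95.0 mm and the push is about 7 N. Handing in.

```bash
python3 -c "
from h import *
print(hand_in())"
```

```text
the job is handed in; nothing more can be done
None
```

I handed the job in at about 15 s of the 54 s, with no verdict returned: the scraper lies home and released in the slot (within about 1 mm by the top camera), and the closed fingers hold the plunger about 12 mm down with about 7 N.

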